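# Drag a harness ring out of a track channel with a hoof pick

### The job

Take the hoof pick from its wooden rest, reach its hook down into the round steel ring trapped in one of the two track channels, and drag the ring out of the open end until it lies flat on the table in front, wholly clear of the channel. Do not touch the ring with the fingers, and leave the rectangular buckle in the other channel where it is. Then lay the pick back in its rest as it was.

Things in the scene. Friction and masses are not known exactly. Their poses are not given: they have to be found in the camera images.
- track: fixed steel double channel on the table, 160 (x) x 121 (y) x 20 mm high; origin: centre of its underside, on the table (height 0). Channels run along x, centre lines at y = +29.5 and -29.5 mm, closed at x = +80, open at x = -80 mm (towards the robot), 56 mm wide, 17 mm high under 3 mm lips that leave a 36 mm slot open above. Floor: the table, level and bare for 150 mm in front too
- ring_center (a point): loose round steel ring, flat on the table in one of the channels, trapped under its lips, free to slide out of the open end: outer diameter 50 mm, hole 32 mm, 10 mm thick, about 80 g. The point is the centre of the hole, 5 mm above the table; z axis up
- buckle_center (a point): loose rectangular steel buckle with a bar across its middle, 70 x 46 x 8 mm, about 70 g, flat in the other channel, to be left there. The point is its centre, 4 mm above the table
- pick_grip (a point): hoof pick, 140 g, lying level in its rest. Point: on the centre line of its black handle (20 mm wide, 16 mm high), 90 mm above the table, where to grip across the width. Axes: x along the handle towards the hook, z up. Handle from x = -60 to +50 mm, then a 7 mm round steel shank, bent at x = +80 mm into a straight hook pointing down, its round end at z = -70 mm
- rest: fixed wooden rest under the pick, origin at the centre of its underside on the table, x along the pick towards its hook. Base 110 x 70 x 10 mm; two uprights, 12 mm thick and 56 mm wide, at x = -40 and +40 mm (68 mm free between them for fingers), tops 82 mm above the table carry the handle between ears 12 mm high and 40 mm apart
Things that resemble listed ones, but are neither listed nor needed, are in the scene too. Leave any orange look-alike of the part that bears ring_center alone.

How it is judged:
By the outcome, as a careful person would: the job done as asked, in the order asked, and still so for the second after the job is handed in, with the robot touching nothing.
It also fails if it takes over 58 s, if anything falls off the work surface, if the arm or the gripper's body presses on something with over 40 N, if the wrist force passes 120 N, or if a joint passes its speed limit or range.

### The arm

A 6-joint arm with a two-finger parallel gripper is mounted at the origin on the work surface. World frame = base frame: x ahead of the robot, y to its left, z up, the work surface at z = 0. Lengths are in mm, angles in rad, forces in N, time in s.
With the tool pointing down it reaches from about 250 to 725 mm from the base axis. Payload 4 kg.
Tool frame: the origin (TCP) lies midway between the tips of the shut fingers; the grasp point (between the pads) lies 19 mm behind it; z points along the fingers, y is the direction in which the jaws open and shut (so a half turn about z gives the same grasp; the last joint's range is limited). The gripper opens to 85 mm and grips with 20 to 120 N. Pads are 22 mm wide; open, the fingers measure 114 mm over their backs; the gripper's body (76 mm by 85 mm) begins 54 mm behind the grasp point. The pads swing forward as they close: fully open they stand 13 mm farther back than shut.
Start: joints at [-1.103, 0.241, 0.005, 1.335, 0, 1.571], TCP at [225.46, -446.282, 231.306] pointing down, gripper open.
Joint ranges: [-2.72, 2.72], [-1.05, 1.87], [-1.09, 1.28], [-1.99, 2.15], [-1.42, 1.44], [-3.14, 3.14]. Speed limits (rad/s): [2.79, 2.79, 3.14, 3.14, 3.14, 3.14].

### API

Orientations are given as [roll, pitch, yaw] about the fixed x, y, z axes, in that order (R = Rz(yaw) Ry(pitch) Rx(roll)).
In Python, from cell import telemetry, viewer, ctrl, spotter gives the robot as it stands.
- The arm moves only by the tool apply_moves, never from a script. Its argument "motion" is a list that holds one entry, the list of rows, each a list of 7 numbers: the opening in per cent of the stroke, from 0 (shut) to 100 (fully open), then the shift along the tool's x, y, z in m, then the turn, a rotation vector about the tool's x, y, z in rad. In form: [[[jaw, x, y, z, rx, ry, rz], ...]]. A call has 1 to 8 rows; each row shifts and turns the commanded pose from where the row before left it, along the tool's axes as they then stand; what a row does not reach is not made up. A row lasts 1/8 s, in which the tool goes at most 62.5 mm and 10.7 degrees, less where a joint would pass 70% of its speed; a pose out of reach is approached as far as the arm can. A call with a gripper value outside its range is refused whole. The fingers move at their own pace and stop on an object; the grip force is fixed at half the most. Time passes only in rows, so rows that do not move let the fingers close. It gives the time, the measured TCP pose, the force and the opening at its end, in the units of the state.
- telemetry.sense(): the state, without advancing time (a new reading comes with each control period).
- viewer.read_camera(name): name is "scene" or "top" or "wrist"; returns the picture (480x640x3 uint8, red, green, blue); there is no depth.
- viewer.get_calibration(name): a dict with "intrinsics" (3x3 intrinsics, pixels), "cam_to_world" (4x4, takes a point from camera to world coordinates); the wrist camera has in their place "T_tool_cam" (4x4, takes a point from camera to tool coordinates, whose origin is the TCP and whose axes are the flange's). Camera axes: x right, y up, looking along -z (the intrinsics and any distortion apply to the point x, -y, -z); pixel columns grow to the right and rows downward; lengths in mm; the calibration is good to about 2 mm. A picture is of the moment at which its call begins: read the wrist's pose just before it. get_calibration takes no time and is no camera call.
- ctrl.sign_off(): hands the job in, once; it reports no verdict.
Trained networks look in the newest picture that a camera, given by its name, has taken for a name from the list of things; names that differ only in an ending like _2 or _b are one class to them, and where a whole thing is asked for, a point or a joint stands for the part that bears it (a point fixed in the world has none). Each returns a list of dicts, best first, with "p" (0 to 1); they miss things now and then, are a little off and sometimes report something else, mostly with a low value. They report only what shows in the picture. A call takes as long as a camera call. They do not tell look-alikes from the thing itself.
- spotter.recognise(label, camera): "box" ([left, top, right, bottom] in pixels, round what is visible of it).
- spotter.outline_of(label, camera): "mask" (480x640 bool, what is visible of it) and "box" ([left, top, right, bottom] in pixels, round what is visible of it).
The state is a dict: "clock": time; "qpos": joint angles; "dq": joint speeds; "joint_torque": joint torques, N m; "ee_pos": TCP position; "tool_rot": TCP orientation; "wrist_force": force on the tool from outside, world axes, zero at the start; "moment": the same for the moment, N m; "opening": opening from 0.0 (shut) to 1.0 (fully open).
Only numpy, scipy, OpenCV 4.12 (cv2) and the standard library are available. Lean on these libraries where they do the work, as an engineer would, in place of code of your own. Each camera call takes 0.05 s, during which the arm holds its last target.

## Working session

There is one attempt and no reset: what is moved stays moved. The work goes in short steps, Python scripts to look and compute and a tool call to move; the robot and the scene stay as the last step left them, time stands still between calls to the robot, and variables do not carry over. Pictures are saved under pics/ and viewed, and the job is handed in when it is done.

Besides the shell and the picture viewer there is one more tool, called by a JSON object that holds its "name" and its "arguments", one argument or row to a line. apply_moves: Moves the arm, as the interface text tells. Its arguments: {"type":"object","properties":{"motion":{"type":"array","items":{"type":"array","items":{"type":"array","items":{"type":"number"}}}}},"required":["motion"]}

```bash
ls; mkdir -p pics; python3 - <<'E'
from cell import telemetry, viewer, ctrl, spotter
import cv2
print(telemetry.sense())
for n in ("top","scene"):
    im=viewer.read_camera(n); cv2.imwrite(f"pics/{n}0.png",im[:,:,::-1])
    c=viewer.get_calibration(n); print(n,c)
    for l in ("ring_center","buckle_center","pick_grip","rest","track"):
        print(l,[(round(d["p"],2),[round(float(v),1) for v in d["box"]]) for d in spotter.recognise(l,n)])
print(viewer.get_calibration("wrist"))
E
```

```text
pics
{'clock': 0.0, 'qpos': array([-1.10294500e+00,  2.41412445e-01,  3.70038448e-03,  1.33517510e+00,
       -3.13305809e-05,  1.57076263e+00]), 'dq': array([-0.00090797, -0.00044205,  0.00174086, -0.00103144,  0.00209695,
        0.00026654]), 'joint_torque': array([ 1.10890574e-04, -3.72323549e+01,  2.52405435e+01,  1.71218847e-02,
        1.34059865e-04,  4.64015685e-06]), 'ee_pos': array([ 225.19036448, -445.70806338,  230.40411052]), 'tool_rot': array([-3.13950181e+00,  3.12600631e-05,  4.67885088e-01]), 'wrist_force': array([-0.60793839,  0.3599363 ,  0.10627905]), 'moment': array([0.01926665, 0.03111138, 0.02950992]), 'opening': 0.9987692324701527}
top {'intrinsics': array([[615.1420714 ,   0.        , 316.53392222],
       [  0.        , 615.1420714 , 232.3819215 ],
       [  0.        ,   0.        ,   1.        ]]), 'cam_to_world': array([[-6.60273470e-03,  9.94728351e-01, -1.02332363e-01,
         5.72951339e+02],
       [-9.99770983e-01, -8.64992388e-03, -1.95744717e-02,
         4.29006148e+01],
       [-2.03564491e-02,  1.02179682e-01,  9.94557654e-01,
         1.08165
[... 1204 characters left out ...]
6, 193.0]), (0.4, [252.7, 127.6, 321.3, 208.4])]
rest [(0.86, [254.6, 128.5, 321.8, 208.7]), (0.63, [235.7, 132.6, 315.7, 190.1])]
track [(0.7, [344.1, 239.3, 478.9, 352.3])]
{'intrinsics': array([[363.46238672,   0.        , 315.84360795],
       [  0.        , 363.46238672, 230.80751267],
       [  0.        ,   0.        ,   1.        ]]), 'T_tool_cam': array([[ 2.79774583e-06,  9.47798530e-01,  3.18869795e-01,
         8.27407009e+01],
       [ 9.99999654e-01, -2.67788928e-04,  7.87193429e-04,
        -1.88826527e-02],
       [ 8.31490575e-04,  3.18869683e-01, -9.47798203e-01,
        -1.42021056e+02],
       [ 0.00000000e+00,  0.00000000e+00,  0.00000000e+00,
         1.00000000e+00]])}
```

```bash
python3 - <<'E'
import cv2
a=cv2.imread("pics/top0.png")[140:340,140:500]; cv2.imwrite("pics/top0c.png",cv2.resize(a,None,fx=2.2,fy=2.2,interpolation=cv2.INTER_CUBIC))
E
```

```text
(no output)
```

View pics/scene0.png

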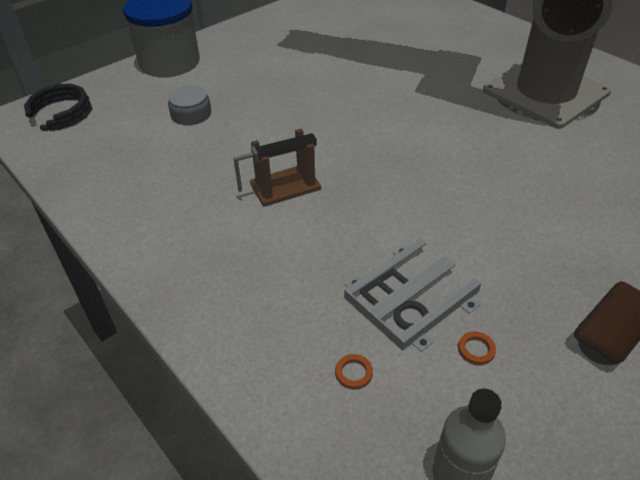

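View pics/top0.png

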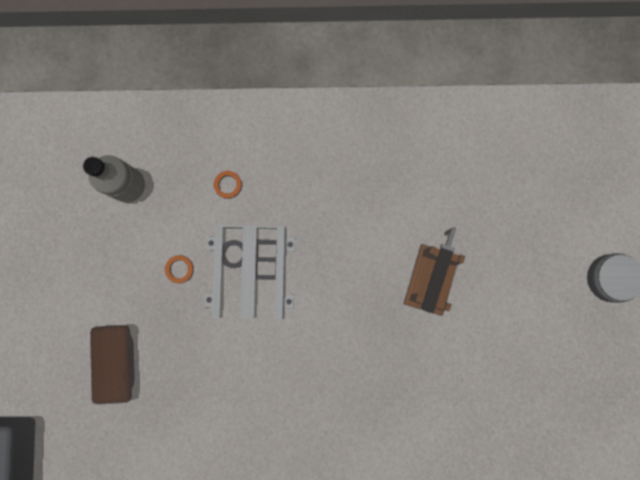

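```bash
sleep 0
```

```text
(no output)
```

View pics/top0c.png

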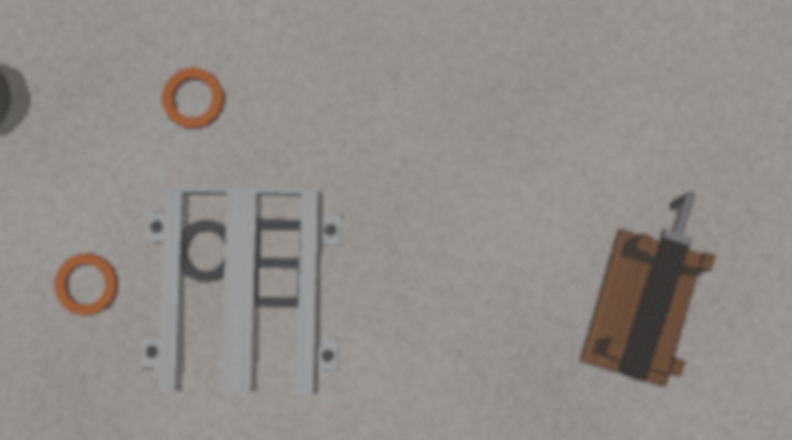

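```bash
cat > h.py <<'E'
import numpy as np, cv2
from scipy.spatial.transform import Rotation as R
from cell import telemetry, viewer, ctrl, spotter
def toolT(s):
    T=np.eye(4); T[:3,:3]=R.from_euler("xyz",s["tool_rot"]).as_matrix(); T[:3,3]=s["ee_pos"]; return T
def cam(name,s=None):
    c=viewer.get_calibration(name)
    T=c["cam_to_world"] if "cam_to_world" in c else toolT(s or telemetry.sense())@c["T_tool_cam"]
    return c["intrinsics"],T
def px2w(px,z,K,T):
    px=np.atleast_2d(px).astype(float); d=np.c_[(px[:,0]-K[0,2])/K[0,0],-(px[:,1]-K[1,2])/K[1,1],-np.ones(len(px))]@T[:3,:3].T
    t=(z-T[2,3])/d[:,2]; return T[:3,3]+d*t[:,None]
def w2px(p,K,T):
    q=(np.atleast_2d(p)-T[:3,3])@T[:3,:3]; return np.c_[K[0,0]*q[:,0]/-q[:,2]+K[0,2],K[1,1]*-q[:,1]/-q[:,2]+K[1,2]]
def Tf(x,y,yaw,z=0):
    T=np.eye(4); T[:3,:3]=R.from_euler("z",yaw).as_matrix(); T[:3,3]=[x,y,z]; return T
def tp(T,p): return np.atleast_2d(p)@T[:3,:3].T+T[:3,3]
# model wireframes (local polylines)
def box(x0,x1,y0,y1,z): return np.array([[x0,y0,z],[x1,y0,z],[x1,y1,z],[x0,y1,z],[x0,y0,z]],float)
def track_lines(): 
    L=[box(-80,80,-60.5,60.5,0)]
    for a,b in((-60.5,-47.5),(-11.5,11.5),(47.5,60.5)): L.append(box(-80,80,a,b,20))
    return L
def rest_lines(): return [box(-55,55,-35,35,10)]+[box(c-6,c+6,-28,28,82) for c in(-40,40)]
def pick_lines(): return [box(-60,50,-10,10,8),box(-60,50,-10,10,-8),np.array([[50,0,0],[80,0,0],[80,0,-70.]])]
def circ(r,z): 
    a=np.linspace(0,2*np.pi,40); return np.c_[r*np.cos(a),r*np.sin(a),0*a+z]
def draw(im,lines,T,K,C,sc,off,col):
    for l in lines:
        p=(w2px(tp(T,l),K,C)-off+0.5)*sc-0.5
        cv2.polylines(im,[np.round(p*8).astype(int)],False,col,1,cv2.LINE_AA,3)
E
python3 - <<'E'
from h import *
K,T=cam("top")
f=lambda u,v:((u+.5)/2.2+139.5,(v+.5)/2.2+139.5)
print("track corners z20",px2w([f(165,190),f(320,191),f(162,391),f(316,393)],20,K,T))
print("ring",px2w([f(207,250)],7,K,T))
print("handle z98 ends",px2w([f(676,236),f(635,378)],98,K,T))
print("rest base z10",px2w([f(618,230),f(715,258),f(581,360),f(667,386)],10,K,T))
E
```

```text
track corners z20 [[694.75420384 241.20787773  20.        ]
 [692.86372444 118.25359039  20.        ]
 [536.90845137 241.92038521  20.        ]
 [534.6564321  121.59098386  20.        ]]
ring [[647.7669651  209.50756011   7.        ]]
handle z98 ends [[ 648.88274012 -145.97359419   98.        ]
 [ 546.80785483 -113.74583613   98.        ]]
rest base z10 [[ 660.81495173 -117.26511392   10.        ]
 [ 638.01909536 -193.02651998   10.        ]
 [ 558.73637354  -85.88875699   10.        ]
 [ 538.11042271 -152.54434803   10.        ]]
```

```bash
cat >> h.py <<'E'
def down(x,y,z,yaw): 
    T=np.eye(4); T[:3,:3]=(R.from_euler("z",yaw)*R.from_euler("x",np.pi)).as_matrix(); T[:3,3]=[x,y,z]; return T
def plan(target,n,jaw,T0=None):
    T0=toolT(telemetry.sense()) if T0 is None else T0
    p0=T0[:3,3]; r0=R.from_matrix(T0[:3,:3]); rv=(r0.inv()*R.from_matrix(target[:3,:3])).as_rotvec()
    p1=target[:3,3]; rows=[]; 
    for i in range(n):
        Ri=r0*R.from_rotvec(rv*i/n); d=Ri.inv().apply((p1-p0)/n)/1000
        rows.append([jaw]+[round(float(v),4) for v in d]+[round(float(v),4) for v in rv/n])
    print(np.linalg.norm(p1-p0)/n,"mm/row"); 
    for r in rows: print(r,end=",\n")
E
python3 -c "
from h import *
plan(down(603,-131,250,-0.305),8,100)"
```

```text
61.52895594587303 mm/row
[100, 0.0599, -0.0139, -0.0023, -0.0, 0.0, 0.0966],
[100, 0.0583, -0.0196, -0.0023, -0.0, 0.0, 0.0966],
[100, 0.0561, -0.0251, -0.0023, -0.0, 0.0, 0.0966],
[100, 0.0534, -0.0304, -0.0023, -0.0, 0.0, 0.0966],
[100, 0.0502, -0.0354, -0.0023, -0.0, 0.0, 0.0966],
[100, 0.0466, -0.0401, -0.0023, -0.0, 0.0, 0.0966],
[100, 0.0425, -0.0444, -0.0023, -0.0, 0.0, 0.0966],
[100, 0.038, -0.0483, -0.0023, -0.0, 0.0, 0.0966],
```

{"name": "apply_moves", "arguments": {
  "motion": [
    [[100,0.06,-0.014,-0.0023,0,0,0.0966],[100,0.058,-0.0196,-0.0023,0,0,0.0966],[100,0.056,-0.025,-0.0023,0,0,0.0966],[100,0.0534,-0.0304,-0.0023,0,0,0.0966],[100,0.05,-0.0354,-0.0023,0,0,0.0966],[100,0.0466,-0.04,-0.0023,0,0,0.0966],[100,0.0425,-0.0444,-0.0023,0,0,0.0966],[100,0.038,-0.048,-0.0023,0,0,0.0966]]
  ]
}}

```text
clock: 1.6
ee_pos: [597.9, -152.0, 249.9]
tool_rot: [-3.121, 0.0, -0.259]
wrist_force: [-0.0, -0.8, 0.3]
opening: 1.001
```

{"name": "apply_moves", "arguments": {
  "motion": [
    [[100,0,0,0,0,0,0],[100,0,0,0,0,0,0]]
  ]
}}

```text
clock: 1.85
ee_pos: [595.5, -155.1, 249.2]
tool_rot: [-3.123, 0.002, -0.263]
wrist_force: [0.2, 0.6, 0.2]
opening: 0.995
```

```bash
python3 - <<'E'
from h import *
s=telemetry.sense(); print(s["ee_pos"],s["tool_rot"],s["dq"])
im=viewer.read_camera("wrist"); np.save("w1.npy",im); K,C=cam("wrist",s); np.save("w1C.npy",C)
cv2.imwrite("pics/w1.png",im[:,:,::-1])
for l in ("pick_grip","rest"):
    print(l,[(round(d["p"],2),[round(float(v),1) for v in d["box"]]) for d in spotter.recognise(l,"wrist")])
o=cv2.cvtColor(im,cv2.COLOR_RGB2BGR)
P=Tf(602.6,-131.4,-.305,90); Q=Tf(599,-137,-.305)
o2=o.copy()
draw(o2,pick_lines(),P,K,C,1,0,(0,255,0)); draw(o2,rest_lines(),Q,K,C,1,0,(255,255,0))
cv2.imwrite("pics/w1o.png",o2)
E
```

```text
[ 595.53197658 -155.1289276   249.21217893] [-3.12261718e+00  1.78594880e-03 -2.63314330e-01] [-0.01786722 -0.02276852 -0.01684702 -0.00064928  0.00124068  0.00084848]
pick_grip [(0.75, [273.8, 105.4, 306.6, 275.4])]
rest [(0.93, [262.0, 133.2, 337.4, 266.6])]
```

View pics/w1o.png

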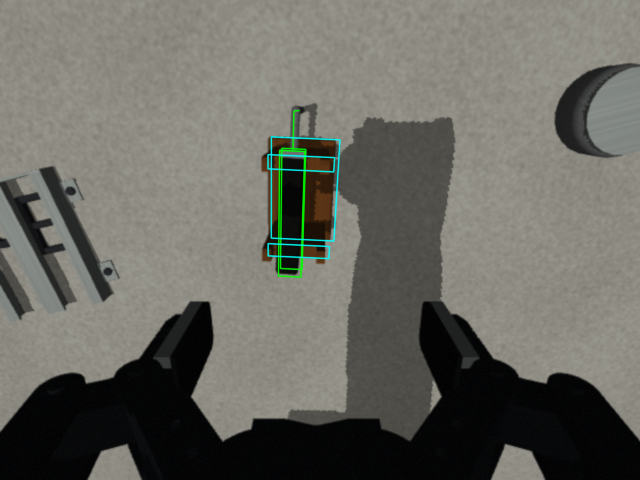

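View pics/w1.png

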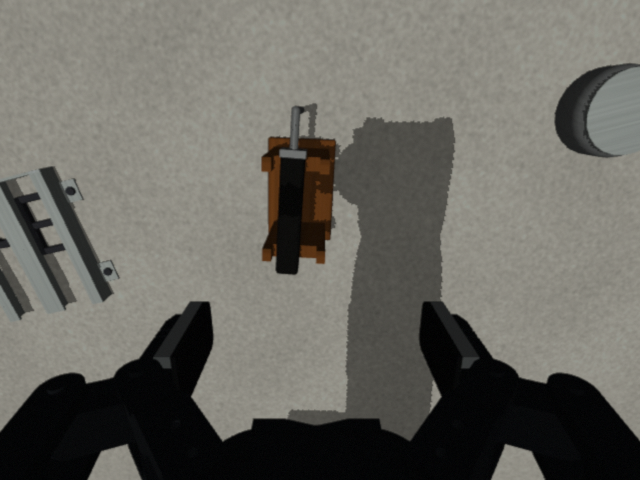

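```bash
python3 - <<'E'
from h import *
im=cv2.imread("pics/w1.png")[95:285,240:360]
o=cv2.resize(im,None,fx=3,fy=3,interpolation=cv2.INTER_CUBIC); o=np.clip(o.astype(float)*2,0,255).astype(np.uint8)
K=viewer.get_calibration("wrist")["intrinsics"]; C=np.load("w1C.npy"); off=np.array([240,95])
o2=o.copy()
draw(o2,pick_lines(),Tf(601,-132.5,-.32,90),K,C,3,off,(0,255,0)); draw(o2,rest_lines(),Tf(601,-132.5,-.32),K,C,3,off,(255,255,0))
cv2.imwrite("pics/w1z.png",np.hstack([o,o2]))
E
```

```text
(no output)
```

View pics/w1z.png

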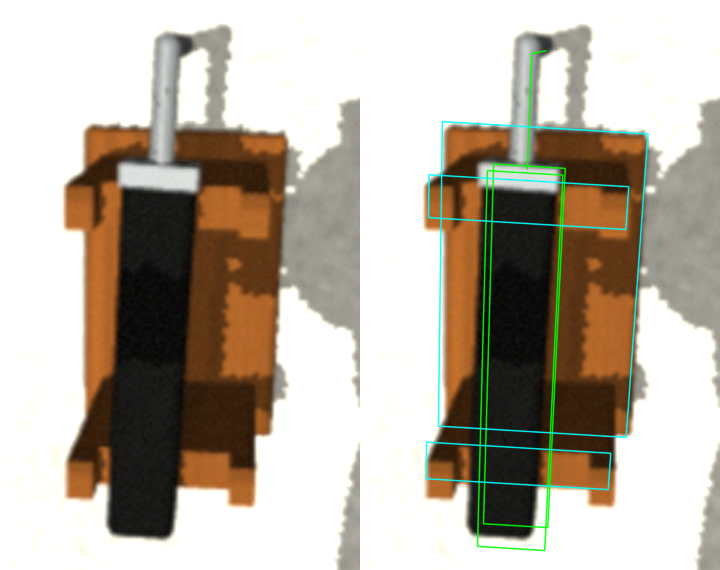

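```bash
python3 - <<'E'
from h import *
K=viewer.get_calibration("wrist")["intrinsics"]; C=np.load("w1C.npy")
f=lambda u,v:((u+.5)/3+239.5,(v+.5)/3+94.5)
a=px2w([f(118,162),f(200,165),f(108,533),f(171,537)],98,K,C); print(a, np.linalg.norm(a[0]-a[1]),np.linalg.norm(a[2]-a[3]),np.linalg.norm(a[0]+a[1]-a[2]-a[3])/2)
b=px2w([f(160,150),f(170,38)],93.5,K,C); print("shank top",b)
c=px2w([f(87,127),f(286,133),f(84,403),f(270,433)],10,K,C);print("base",c)
h,t=(a[0]+a[1])/2,(a[2]+a[3])/2; d=(h-t)[:2]; print("yaw",np.arctan2(d[1],d[0]), "grip", (h+t)/2+5*(h-t)/np.linalg.norm(h-t))
e=b[1]-t; print("yaw2",np.arctan2(e[1],e[0]))
# from top
K,T=cam("top")
f=lambda u,v:((u+.5)/2.2+139.5,(v+.5)/2.2+139.5)
g=px2w([f(690,195)],93.5,K,T); print("top shank end",g)
E
```

```text
[[ 654.22518882 -137.06429727   98.        ]
 [ 647.87735281 -157.79732668   98.        ]
 [ 551.905011   -102.76532345   98.        ]
 [ 545.96177644 -120.48052325   98.        ]] 21.683024011742912 18.685565048477866 108.21398112441453
shank top [[ 654.01219852 -148.20035109   93.5       ]
 [ 680.53740565 -158.62798323   93.5       ]]
base [[ 661.92292772 -117.70101914   10.        ]
 [ 642.48909801 -182.56359285   10.        ]
 [ 567.67807532  -86.85351695   10.        ]
 [ 538.85147127 -150.36734651   10.        ]]
yaw -0.33725599046452953 grip [ 604.7106633  -131.18136222   98.        ]
yaw2 -0.3430483828060099
top shank end [[ 679.20953959 -157.88161461   93.5       ]]
```

```bash
python3 -c "
from h import *
print(telemetry.sense()['ee_pos'],telemetry.sense()['tool_rot'])
plan(down(604,-131,190,-0.315),3,100)"
```

```text
[ 595.08748255 -155.85156629  250.13850759] [-3.12234827e+00  3.74377140e-04 -2.64722436e-01]
21.89285375358108 mm/row
[100, 0.0007, -0.0084, 0.0202, -0.0064, 0.0003, 0.0168],
[100, 0.0006, -0.0085, 0.0202, -0.0064, 0.0003, 0.0168],
[100, 0.0004, -0.0087, 0.0201, -0.0064, 0.0003, 0.0168],
```

{"name": "apply_moves", "arguments": {
  "motion": [
    [[100,0.0007,-0.0085,0.02,-0.0064,0,0.017],[100,0.0006,-0.0085,0.02,-0.0064,0,0.017],[100,0.0004,-0.0087,0.02,-0.0064,0,0.017],[100,0,0,0,0,0,0]]
  ]
}}

```text
clock: 2.5
ee_pos: [595.5, -156.7, 189.0]
tool_rot: [-3.119, 0.005, -0.267]
wrist_force: [-0.3, 0.9, 0.2]
opening: 0.998
```

```bash
python3 - <<'E'
from h import *
s=telemetry.sense(); print(s["ee_pos"],s["tool_rot"],s["dq"])
im=viewer.read_camera("wrist"); K,C=cam("wrist",s); np.save("w2C.npy",C)
cv2.imwrite("pics/w2.png",im[:,:,::-1])
m=spotter.outline_of("pick_grip","wrist"); print([(d["p"],d["box"]) for d in m])
s=telemetry.sense(); print(s["ee_pos"],s["tool_rot"])
E
```

```text
[ 595.49950516 -156.67191596  189.04761359] [-3.11916604  0.00490831 -0.26733863] [ 0.00424685 -0.01693628  0.05098717  0.02086661  0.0023629  -0.00067416]
[(0.57, [265.1, 105.1, 300.4, 310.6])]
[ 597.11087438 -156.77933499  191.23905757] [-3.11912858e+00  6.17767321e-04 -2.66876542e-01]
```

View pics/w2.png

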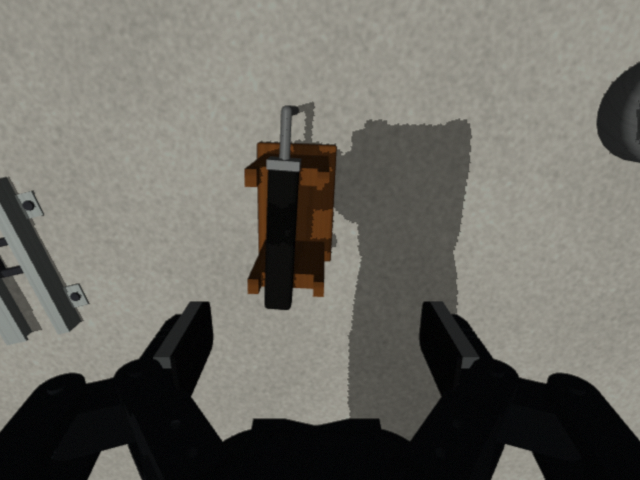

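```bash
python3 - <<'E'
from h import *
s=telemetry.sense(); 
for k in s: print(k,np.round(s[k],4))
E
```

```text
clock 2.6
qpos [-0.2678  0.4945  0.2713  1.3482  0.0225  3.1407]
dq [ 0.0051 -0.0057  0.0217 -0.0033 -0.0019  0.0017]
joint_torque [-3.98000e-02 -4.81830e+01  2.46257e+01  2.31000e-02  6.89000e-02
  2.00000e-04]
ee_pos [ 597.1109 -156.7793  191.2391]
tool_rot [-3.1191e+00  6.0000e-04 -2.6690e-01]
wrist_force [-0.0522 -0.357  -0.1655]
moment [-0.0623 -0.0629 -0.0068]
opening 1.0037
```

```bash
python3 -c "
from h import *
plan(down(620,20,220,-0.267+1.44),8,100)
plan(down(600,190,220,-0.267+2.88),8,100,down(620,20,220,-0.267+1.44))"
```

```text
22.57004277009755 mm/row
[100, -0.0031, -0.0221, -0.0031, -0.0024, -0.002, -0.18],
[100, 0.0009, -0.0223, -0.0031, -0.0024, -0.002, -0.18],
[100, 0.0049, -0.0218, -0.0032, -0.0024, -0.002, -0.18],
[100, 0.0087, -0.0206, -0.0033, -0.0024, -0.002, -0.18],
[100, 0.0123, -0.0187, -0.0033, -0.0024, -0.002, -0.18],
[100, 0.0154, -0.0162, -0.0034, -0.0024, -0.002, -0.18],
[100, 0.018, -0.0131, -0.0035, -0.0024, -0.002, -0.18],
[100, 0.0201, -0.0097, -0.0035, -0.0024, -0.002, -0.18],
21.39655346077961 mm/row
[100, 0.0186, -0.0105, -0.0, -0.0, 0.0, -0.18],
[100, 0.0202, -0.007, -0.0, -0.0, 0.0, -0.18],
[100, 0.0211, -0.0033, -0.0, -0.0, 0.0, -0.18],
[100, 0.0214, 0.0005, 0.0, -0.0, 0.0, -0.18],
[100, 0.0209, 0.0044, 0.0, -0.0, 0.0, -0.18],
[100, 0.0198, 0.008, 0.0, -0.0, 0.0, -0.18],
[100, 0.0181, 0.0115, 0.0, -0.0, 0.0, -0.18],
[100, 0.0157, 0.0145, 0.0, -0.0, 0.0, -0.18],
```

{"name": "apply_moves", "arguments": {
  "motion": [
    [[100,-0.0031,-0.0221,-0.0031,-0.0024,-0.002,-0.18],[100,0.001,-0.0223,-0.0031,-0.0024,-0.002,-0.18],[100,0.005,-0.0218,-0.0032,-0.0024,-0.002,-0.18],[100,0.0087,-0.0206,-0.0033,-0.0024,-0.002,-0.18],[100,0.0123,-0.0187,-0.0033,-0.0024,-0.002,-0.18],[100,0.0154,-0.0162,-0.0034,-0.0024,-0.002,-0.18],[100,0.018,-0.0131,-0.0035,-0.0024,-0.002,-0.18],[100,0.02,-0.0097,-0.0035,-0.0024,-0.002,-0.18]]
  ]
}}

```text
clock: 3.6
ee_pos: [620.8, 21.1, 220.9]
tool_rot: [3.14, -0.001, 1.18]
wrist_force: [0.3, -1.2, -0.4]
opening: 0.996
```

{"name": "apply_moves", "arguments": {
  "motion": [
    [[100,0.0186,-0.0105,0,0,0,-0.18],[100,0.0202,-0.007,0,0,0,-0.18],[100,0.0211,-0.0033,0,0,0,-0.18],[100,0.0214,0.0005,0,0,0,-0.18],[100,0.021,0.0044,0,0,0,-0.18],[100,0.02,0.008,0,0,0,-0.18],[100,0.018,0.0115,0,0,0,-0.18],[100,0.0157,0.0145,0,0,0,-0.18]]
  ]
}}

```text
clock: 4.6
ee_pos: [600.4, 191.3, 220.8]
tool_rot: [3.14, 0.001, 2.62]
wrist_force: [0.8, -0.2, -0.3]
opening: 0.999
```

{"name": "apply_moves", "arguments": {
  "motion": [
    [[100,0,0,0,0,0,0],[100,0,0,0,0,0,0]]
  ]
}}

```text
clock: 4.85
ee_pos: [600.3, 190.1, 219.9]
tool_rot: [3.142, 0.001, 2.612]
wrist_force: [-0.5, 0.2, 0.3]
opening: 1.0
```

```bash
python3 - <<'E'
from h import *
s=telemetry.sense(); print(s["ee_pos"],s["tool_rot"],s["qpos"])
im=viewer.read_camera("wrist"); K,C=cam("wrist",s); np.save("w3C.npy",C)
cv2.imwrite("pics/w3.png",im[:,:,::-1])
o=im[:,:,::-1].copy()
draw(o,track_lines(),Tf(615,181,.012),K,C,1,0,(0,255,0)); draw(o,[circ(16,10),circ(25,10)],Tf(647.8,209.5,0),K,C,1,0,(0,255,255))
cv2.imwrite("pics/w3o.png",o)
for l in ("ring_center","track"): print(l,[(round(d["p"],2),np.round(d["box"],1)) for d in spotter.recognise(l,"wrist")])
E
```

```text
[600.29061075 190.06707396 219.86928156] [3.14151881e+00 5.94418172e-04 2.61169058e+00] [ 3.06827419e-01  5.09880520e-01  3.70423428e-01  1.43088621e+00
 -3.91862712e-04  8.36729378e-01]
ring_center [(0.93, array([404. , 123.9, 461. , 180.1])), (0.78, array([332.5, 195.8, 382.7, 246.3])), (0.73, array([394.4, 287.2, 437.4, 330.7]))]
track [(0.7, array([223.3, 111.9, 410.6, 305.5]))]
```

View pics/w3o.png

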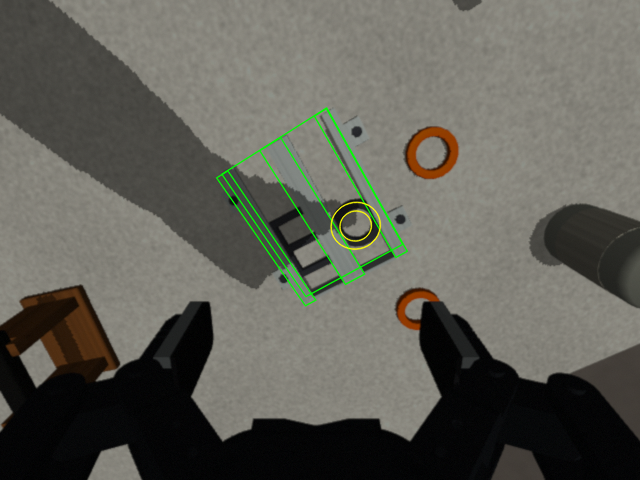

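```bash
python3 - <<'E'
from h import *
off=np.array([210,100]); sc=3.5
im=cv2.imread("pics/w3.png")[100:310,210:415]
o=cv2.resize(im,None,fx=sc,fy=sc,interpolation=cv2.INTER_CUBIC); o=np.clip(o.astype(float)*2,0,255).astype(np.uint8)
cv2.imwrite("pics/w3z.png",o[:600])
E
```

```text
(no output)
```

View pics/w3z.png

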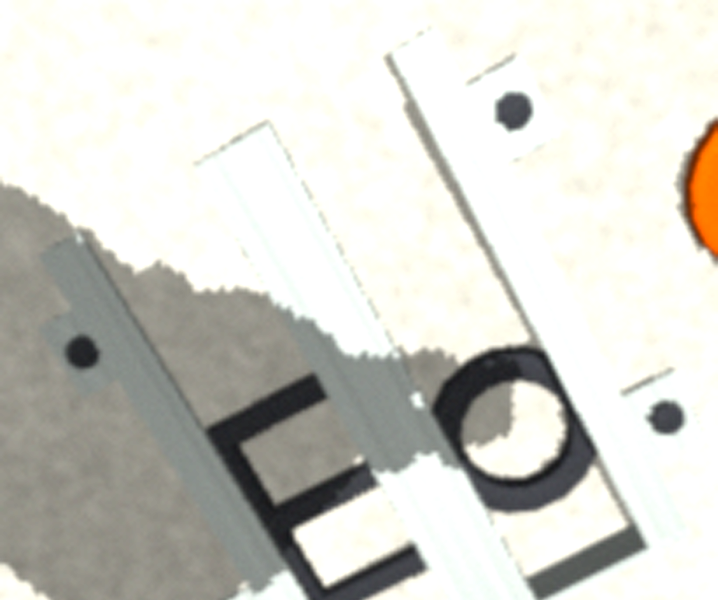

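```bash
python3 - <<'E'
from h import *
K=viewer.get_calibration("wrist")["intrinsics"]; C=np.load("w3C.npy")
f=lambda u,v:((u+.5)/3.5+209.5,(v+.5)/3.5+99.5)
w=px2w([f(195,163),f(268,122),f(388,57),f(432,30),f(82,233),f(42,252)],20,K,C)
loc=np.array([[-80,-11.5],[-80,11.5],[-80,47.5],[-80,60.5],[-80,-47.5],[-80,-60.5]])
print(w)
A=loc-loc.mean(0);B=w[:,:2]-w[:,:2].mean(0)
yaw=np.arctan2((A[:,0]*B[:,1]-A[:,1]*B[:,0]).sum(),(A*B).sum())
# edges along x
e=px2w([f(388,57),f(632,530),f(268,122),f(533,595)],20,K,C)
for i in(0,2):
  d=e[i+1]-e[i];print("edge yaw",np.arctan2(d[1],d[0]),np.linalg.norm(d))
c=np.cos(yaw);s=np.sin(yaw);Rm=np.array([[c,-s],[s,c]]); t=w[:,:2].mean(0)-Rm@loc.mean(0); print("track",t,yaw)
print("ring hole",px2w([f(515,430)],8,K,C))
off=np.array([210,100]); im=cv2.imread("pics/w3.png")[100:310,210:415]
o=cv2.resize(im,None,fx=3.5,fy=3.5,interpolation=cv2.INTER_CUBIC)
draw(o,track_lines(),Tf(616,183,.016),K,C,3.5,off,(0,255,0)); draw(o,[circ(16,10),circ(25,10)],Tf(646,212,0),K,C,3.5,off,(0,255,255))
cv2.imwrite("pics/w3z2.png",o[:600])
E
```

```text
[[534.98679775 175.37371431  20.        ]
 [535.81486236 197.4452012   20.        ]
 [537.64738854 232.49665649  20.        ]
 [537.63956619 245.45489713  20.        ]
 [535.1069875  139.33500905  20.        ]
 [533.87308113 127.17270731  20.        ]]
edge yaw -0.030899047345561734 148.48178635158848
edge yaw -0.025318925569238458 153.98435452461726
track [615.80819232 183.79377837] -0.03024526792029858
ring hole [[646.23963315 212.43043094   8.        ]]
```

View pics/w3z2.png

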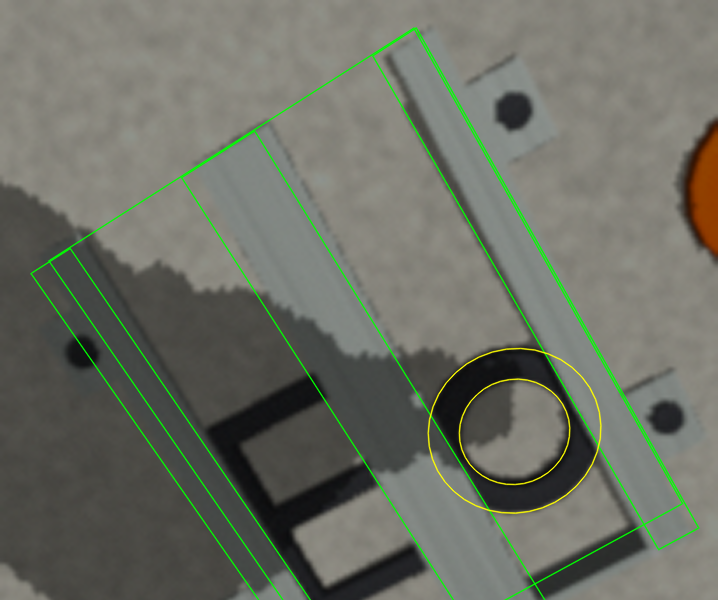

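```bash
python3 -c "
from h import *
A=down(620,60,210,4.05);B=down(610,-75,200,5.45)
plan(A,8,100)
plan(B,8,100,A)
plan(down(604,-131,190,5.963),3,100,B)"
```

```text
16.441221971281298 mm/row
[100, -0.0103, -0.0127, 0.0012, -0.0, -0.0001, -0.1798],
[100, -0.0079, -0.0144, 0.0012, -0.0, -0.0001, -0.1798],
[100, -0.0052, -0.0156, 0.0012, -0.0, -0.0001, -0.1798],
[100, -0.0023, -0.0162, 0.0012, -0.0, -0.0001, -0.1798],
[100, 0.0006, -0.0164, 0.0012, -0.0, -0.0001, -0.1798],
[100, 0.0035, -0.016, 0.0012, -0.0, -0.0001, -0.1798],
[100, 0.0063, -0.0151, 0.0012, -0.0, -0.0001, -0.1798],
[100, 0.0089, -0.0137, 0.0012, -0.0, -0.0001, -0.1798],
16.967339950622783 mm/row
[100, 0.0141, -0.0094, 0.0012, 0.0, 0.0, -0.175],
[100, 0.0155, -0.0068, 0.0012, 0.0, 0.0, -0.175],
[100, 0.0164, -0.004, 0.0012, 0.0, 0.0, -0.175],
[100, 0.0169, -0.0011, 0.0012, 0.0, 0.0, -0.175],
[100, 0.0168, 0.0019, 0.0013, 0.0, 0.0, -0.175],
[100, 0.0162, 0.0048, 0.0013, 0.0, 0.0, -0.175],
[100, 0.0152, 0.0075, 0.0013, 0.0, 0.0, -0.175],
[100, 0.0136, 0.0101, 0.0013, 0.0, 0.0, -0.175],
19.067132861433453 mm/row
[100, 0.0125, 0.014, 0.0033, -0.0, 0.0, -0.171],
[100, 0.0099, 0.016, 0.0033, -0.0, 0.0, -0.171],
[100, 0.007, 0.0174, 0.0033, -0.0, 0.0, -0.171],
```

{"name": "apply_moves", "arguments": {
  "motion": [
    [[100,-0.0103,-0.0127,0.0012,0,0,-0.18],[100,-0.0079,-0.0144,0.0012,0,0,-0.18],[100,-0.0052,-0.0156,0.0012,0,0,-0.18],[100,-0.0023,-0.0162,0.0012,0,0,-0.18],[100,0.0006,-0.0164,0.0012,0,0,-0.18],[100,0.0035,-0.016,0.0012,0,0,-0.18],[100,0.0063,-0.015,0.0012,0,0,-0.18],[100,0.0089,-0.0137,0.0012,0,0,-0.18]]
  ]
}}

```text
clock: 6.0
ee_pos: [620.2, 59.8, 209.4]
tool_rot: [3.141, -0.001, -2.225]
wrist_force: [0.2, -0.5, -0.5]
opening: 0.998
```

{"name": "apply_moves", "arguments": {
  "motion": [
    [[100,0.014,-0.0094,0.0012,0,0,-0.175],[100,0.0155,-0.0068,0.0012,0,0,-0.175],[100,0.0164,-0.004,0.0012,0,0,-0.175],[100,0.0169,-0.001,0.0012,0,0,-0.175],[100,0.0168,0.0019,0.0013,0,0,-0.175],[100,0.0162,0.0048,0.0013,0,0,-0.175],[100,0.0152,0.0075,0.0013,0,0,-0.175],[100,0.0136,0.01,0.0013,0,0,-0.175]]
  ]
}}

```text
clock: 7.0
ee_pos: [610.5, -75.1, 199.4]
tool_rot: [3.141, 0.0, -0.825]
wrist_force: [-0.1, 0.0, 0.2]
opening: 1.001
```

{"name": "apply_moves", "arguments": {
  "motion": [
    [[100,0.0125,0.014,0.0033,0,0,-0.171],[100,0.01,0.016,0.0033,0,0,-0.171],[100,0.007,0.0174,0.0033,0,0,-0.171],[100,0,0,0,0,0,0],[100,0,0,0,0,0,0]]
  ]
}}

```text
clock: 7.62
ee_pos: [605.0, -129.7, 189.6]
tool_rot: [3.142, 0.001, -0.319]
wrist_force: [-0.3, 0.5, -0.4]
opening: 0.998
```

```bash
python3 - <<'E'
from h import *
s=telemetry.sense(); print(s["clock"],s["ee_pos"],s["tool_rot"],s["qpos"])
im=viewer.read_camera("wrist"); K,C=cam("wrist",s); np.save("w4C.npy",C)
cv2.imwrite("pics/w4.png",im[:,:,::-1])
o=cv2.resize(im[60:260,220:420,::-1],None,fx=3,fy=3,interpolation=cv2.INTER_CUBIC); cv2.imwrite("pics/w4z.png",np.clip(o.astype(float)*2,0,255))
E
```

```text
7.625 [ 605.04362102 -129.73381351  189.62953768] [ 3.14155176e+00  7.90343064e-04 -3.19080810e-01] [-2.11244069e-01  4.98349437e-01  2.73489374e-01  1.34672642e+00
  4.44069213e-05 -3.03375595e+00][ WARN:0@1.256] global loadsave.cpp:1063 imwrite_ Unsupported depth image for selected encoder is fallbacked to CV_8U.
```

View pics/w4.png

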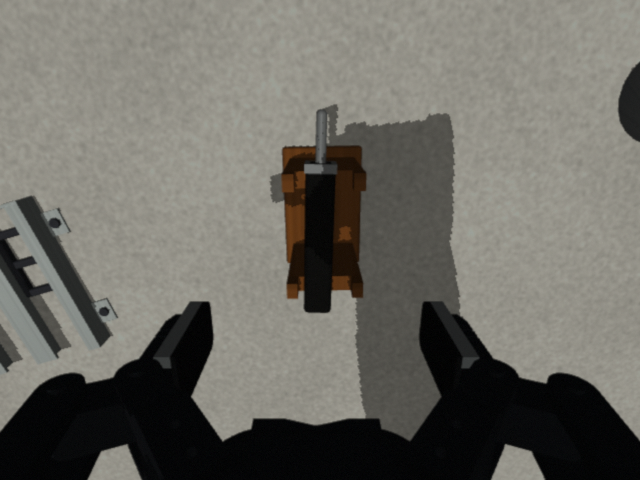

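View pics/w4z.png

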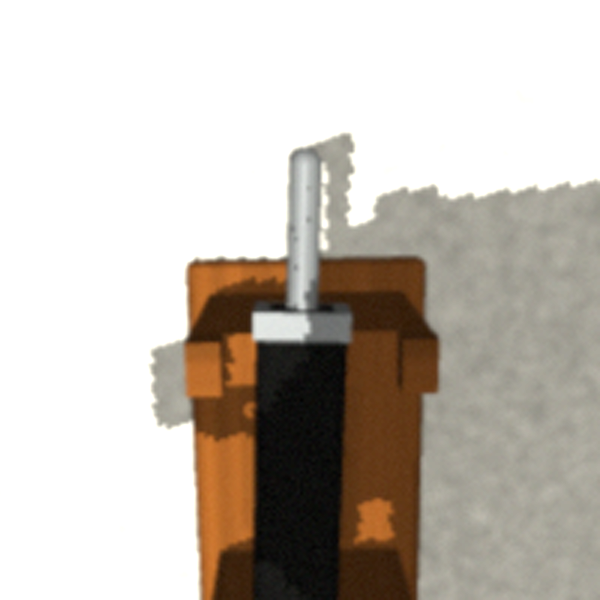

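```bash
python3 - <<'E'
from h import *
K=viewer.get_calibration("wrist")["intrinsics"]; C=np.load("w4C.npy")
f=lambda u,v:((u+.5)/3+219.5,(v+.5)/3+59.5)
# top end cap corners, shank tip, bottom corners
w=px2w([f(253,304),f(352,306),(305,311),(330,312)],98,K,C); print(w)
b=px2w([f(305,149)],93.5,K,C); print("shank end",b)
h=(w[0]+w[1])/2;t=(w[2]+w[3])/2;d=(h-t)[:2];L=np.linalg.norm(d)
print("yaw",np.arctan2(d[1],d[0]),"L",L,"grip",(h+t)/2+5*(h-t)/L)
e=(b[0]-t)[:2];print(np.arctan2(e[1],e[0]),np.linalg.norm(e))
c=px2w([f(190,262),f(425,260)],10,K,C);print("base front",c); g=c[0]-c[1]; print(np.arctan2(-g[0],g[1]),np.linalg.norm(g))
E
```

```text
[[ 655.68747964 -137.86191071   98.        ]
 [ 648.69275345 -157.69863998   98.        ]
 [ 552.31553848 -103.28534903   98.        ]
 [ 545.77636027 -120.43700191   98.        ]]
shank end [[ 681.87864023 -158.04903215   93.5       ]]
yaw -0.3351075450109745 L 109.21950813172931 grip [ 605.33990769 -131.46507908   98.        ]
-0.33463731681974235 140.6337152434897
base front [[ 662.22876574 -117.92850605   10.        ]
 [ 641.4874152  -182.52931749   10.        ]]
-0.31067280347546866 67.8488648480343
```

```bash
python3 -c "
from h import *
s=telemetry.sense();print(s['ee_pos'],s['tool_rot'])
plan(down(604.5,-131.3,70,-.325),4,100)"
```

```text
[ 605.16092711 -129.43284834  189.71384231] [ 3.14144657e+00  6.09781890e-04 -3.17904763e-01]
29.932556606608216 mm/row
[100, 0.0, 0.0005, 0.0299, 0.0, 0.0002, 0.0018],
[100, 0.0, 0.0005, 0.0299, 0.0, 0.0002, 0.0018],
[100, -0.0, 0.0005, 0.0299, 0.0, 0.0002, 0.0018],
[100, -0.0, 0.0005, 0.0299, 0.0, 0.0002, 0.0018],
```

{"name": "apply_moves", "arguments": {
  "motion": [
    [[100,0,0.0005,0.03,0,0,0.002],[100,0,0.0005,0.03,0,0,0.002],[100,0,0.0005,0.03,0,0,0.002],[100,0,0.0005,0.03,0,0,0.002],[100,0,0,0,0,0,0]]
  ]
}}

```text
clock: 8.3
ee_pos: [602.2, -130.4, 67.0]
tool_rot: [3.141, 0.007, -0.324]
wrist_force: [0.7, 0.5, -0.1]
opening: 0.998
```

```bash
python3 - <<'E'
from h import *
s=telemetry.sense(); print(s["clock"],s["ee_pos"],s["tool_rot"],s["wrist_force"])
im=viewer.read_camera("wrist")
cv2.imwrite("pics/w5.png",im[:,:,::-1])
E
```

```text
8.3 [ 602.19101515 -130.40845684   66.95046275] [ 3.14060092  0.00681116 -0.3239932 ] [ 0.65894774  0.47677609 -0.1053095 ]
```

View pics/w5.png

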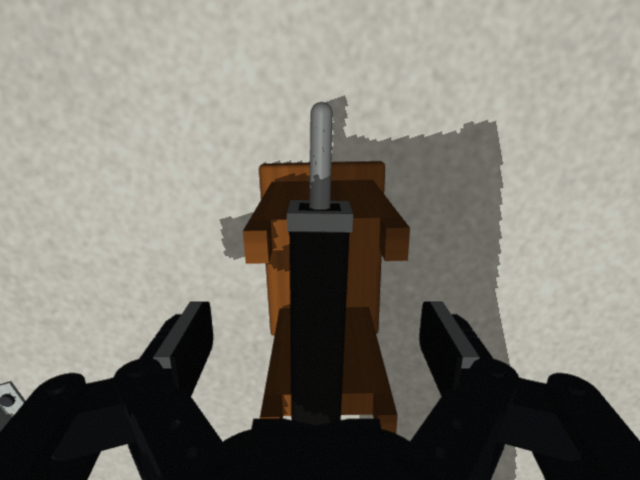

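{"name": "apply_moves", "arguments": {
  "motion": [
    [[0,0,0,0,0,0,0],[0,0,0,0,0,0,0],[0,0,0,0,0,0,0],[0,0,0,0,0,0,0],[0,0,0,0,0,0,0],[0,0,0,0,0,0,0]]
  ]
}}

```text
clock: 9.1
ee_pos: [604.9, -131.9, 70.4]
tool_rot: [3.141, -0.001, -0.324]
wrist_force: [-0.7, 0.3, 6.0]
opening: 0.224
```

```bash
python3 - <<'E'
from h import *
s=telemetry.sense(); 
for k in s: print(k,np.round(s[k],4))
im=viewer.read_camera("wrist")
cv2.imwrite("pics/w6.png",im[:,:,::-1])
E
```

```text
clock 9.1
qpos [-2.1450e-01  5.7970e-01  8.6800e-02  1.0772e+00 -4.0000e-04 -3.0320e+00]
dq [ 0.0005  0.0009 -0.0014  0.0012 -0.0008 -0.    ]
joint_torque [-2.48000e-02 -4.71784e+01  2.14230e+01 -2.18900e-01 -3.67000e-02
 -2.73000e-02]
ee_pos [ 604.9163 -131.8767   70.3661]
tool_rot [ 3.1413e+00 -8.0000e-04 -3.2400e-01]
wrist_force [-0.6726  0.2983  5.9943]
moment [ 0.0326  0.0504 -0.0395]
opening 0.2237
```

View pics/w6.png

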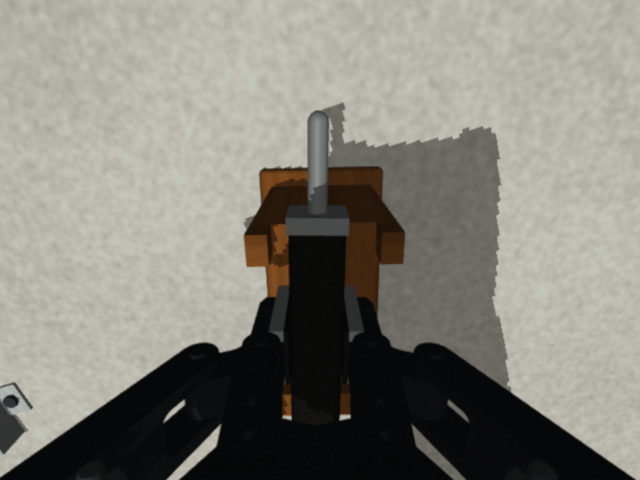

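{"name": "apply_moves", "arguments": {
  "motion": [
    [[0,0,0,-0.008,0,0,0],[0,0,0,-0.012,0,0,0],[0,0,0,-0.015,0,0,0],[0,0,0,-0.015,0,0,0],[0,0,0,-0.01,0,0,0],[0,0,0,0,0,0,0]]
  ]
}}

```text
clock: 9.9
ee_pos: [605.2, -131.9, 130.9]
tool_rot: [3.141, -0.002, -0.324]
wrist_force: [0.2, -0.1, -1.6]
opening: 0.222
```

```bash
python3 - <<'E'
from h import *
s=telemetry.sense(); 
for k in ("ee_pos","tool_rot","wrist_force","opening"): print(k,np.round(s[k],4))
im=viewer.read_camera("wrist")
cv2.imwrite("pics/w7.png",im[:,:,::-1])
plan(down(566.5,213.3,120,-.022),12,0)
E
```

```text
ee_pos [ 605.2175 -131.9009  130.9347]
tool_rot [ 3.1414e+00 -1.8000e-03 -3.2390e-01]
wrist_force [ 0.1589 -0.0743 -1.6496]
opening 0.222
28.94195476850848 mm/row
[0, -0.0122, -0.0262, 0.0008, 0.0, -0.0, -0.0252],
[0, -0.0115, -0.0265, 0.0008, 0.0, -0.0, -0.0252],
[0, -0.0108, -0.0268, 0.0008, 0.0, -0.0, -0.0252],
[0, -0.0102, -0.0271, 0.0008, 0.0, -0.0, -0.0252],
[0, -0.0095, -0.0273, 0.0008, 0.0, -0.0, -0.0252],
[0, -0.0088, -0.0276, 0.0008, 0.0, -0.0, -0.0252],
[0, -0.0081, -0.0278, 0.0008, 0.0, -0.0, -0.0252],
[0, -0.0074, -0.028, 0.0008, 0.0, -0.0, -0.0252],
[0, -0.0067, -0.0281, 0.0008, 0.0, -0.0, -0.0252],
[0, -0.006, -0.0283, 0.0008, 0.0, -0.0, -0.0252],
[0, -0.0052, -0.0284, 0.0008, 0.0, -0.0, -0.0252],
[0, -0.0045, -0.0286, 0.0008, 0.0, -0.0, -0.0252],
```

View pics/w7.png

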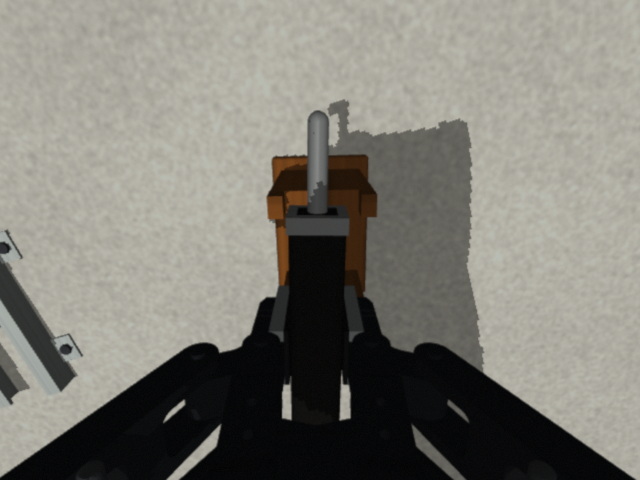

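{"name": "apply_moves", "arguments": {
  "motion": [
    [[0,-0.0122,-0.0262,0.0008,0,0,-0.025],[0,-0.0115,-0.0265,0.0008,0,0,-0.025],[0,-0.0108,-0.0268,0.0008,0,0,-0.025],[0,-0.0102,-0.027,0.0008,0,0,-0.025],[0,-0.0095,-0.0273,0.0008,0,0,-0.025],[0,-0.0088,-0.0276,0.0008,0,0,-0.025]]
  ]
}}

```text
clock: 10.7
ee_pos: [584.4, 41.5, 123.8]
tool_rot: [3.141, 0.003, -0.173]
wrist_force: [1.0, 0.2, -2.2]
opening: 0.223
```

{"name": "apply_moves", "arguments": {
  "motion": [
    [[0,-0.0081,-0.0278,0.0008,0,0,-0.025],[0,-0.0074,-0.028,0.0008,0,0,-0.025],[0,-0.0067,-0.028,0.0008,0,0,-0.025],[0,-0.006,-0.0283,0.0008,0,0,-0.025],[0,-0.0052,-0.0284,0.0008,0,0,-0.025],[0,-0.0045,-0.0286,0.0008,0,0,-0.025],[0,0,0,0,0,0,0],[0,0,0,0,0,0,0]]
  ]
}}

```text
clock: 11.7
ee_pos: [565.8, 212.6, 119.1]
tool_rot: [3.14, 0.002, -0.024]
wrist_force: [-0.5, 0.3, -1.1]
opening: 0.221
```

```bash
python3 - <<'E'
from h import *
s=telemetry.sense(); 
for k in ("clock","ee_pos","tool_rot","wrist_force","opening"): print(k,np.round(s[k],4))
im=viewer.read_camera("wrist"); K,C=cam("wrist",s); np.save("w8C.npy",C)
cv2.imwrite("pics/w8.png",im[:,:,::-1])
for n in("top","scene"): cv2.imwrite(f"pics/{n}8.png",viewer.read_camera(n)[:,:,::-1])
t=toolT(s); tip=tp(t,[80,0,-19+70.]); print("tip est",tip, w2px(tip,K,C), "bend px",w2px(tp(t,[80,0,-19.]),K,C))
E
```

```text
clock 11.7
ee_pos [565.8385 212.6297 119.1296]
tool_rot [ 3.1404e+00  2.2000e-03 -2.3900e-02]
wrist_force [-0.5186  0.273  -1.1118]
opening 0.2213
tip est [[645.70011938 210.65506844  67.95117703]] [[316.7773675 113.9071812]] bend px [[317.1176142  117.04372675]]
```

View pics/w8.png

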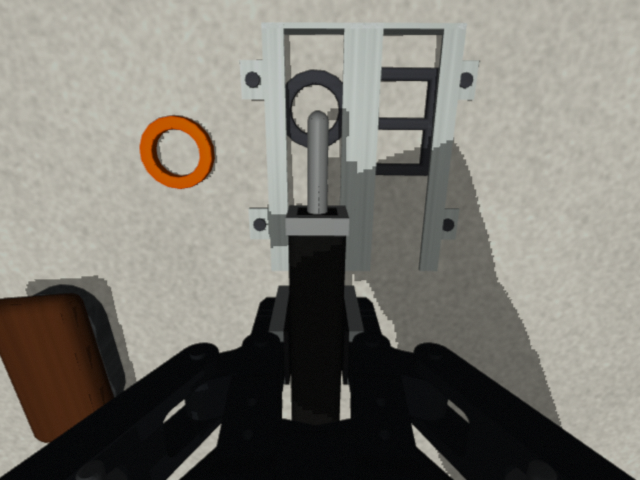

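View pics/scene8.png

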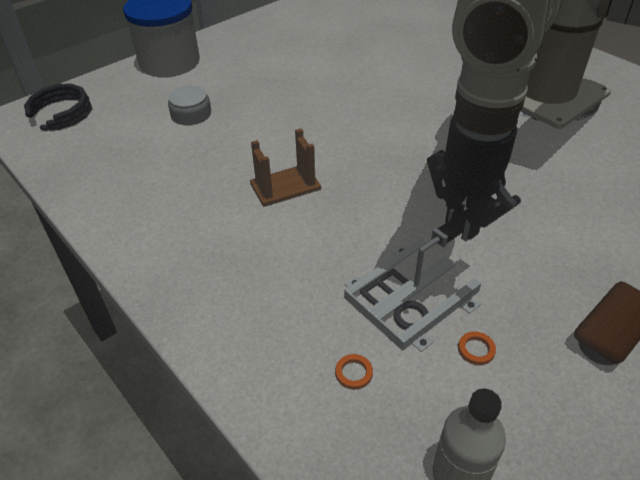

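```bash
python3 - <<'E'
from h import *
off=np.array([240,10]); sc=4
im=cv2.imread("pics/w8.png")[10:160,240:440]
o=cv2.resize(im,None,fx=4,fy=4,interpolation=cv2.INTER_CUBIC)
K=viewer.get_calibration("wrist")["intrinsics"]; C=np.load("w8C.npy")
print(px2w([(315.5,107)],8,K,C))
draw(o,[circ(16,10),circ(25,10),circ(16,0)],Tf(646.5,211.5,0),K,C,4,off,(0,255,255))
draw(o,track_lines(),Tf(616,183,-.025),K,C,4,off,(0,255,0))
cv2.imwrite("pics/w8z.png",np.clip(o*1.3,0,255).astype(np.uint8))
E
```

```text
[[649.08779461 211.25126499   8.        ]]
```

View pics/w8z.png

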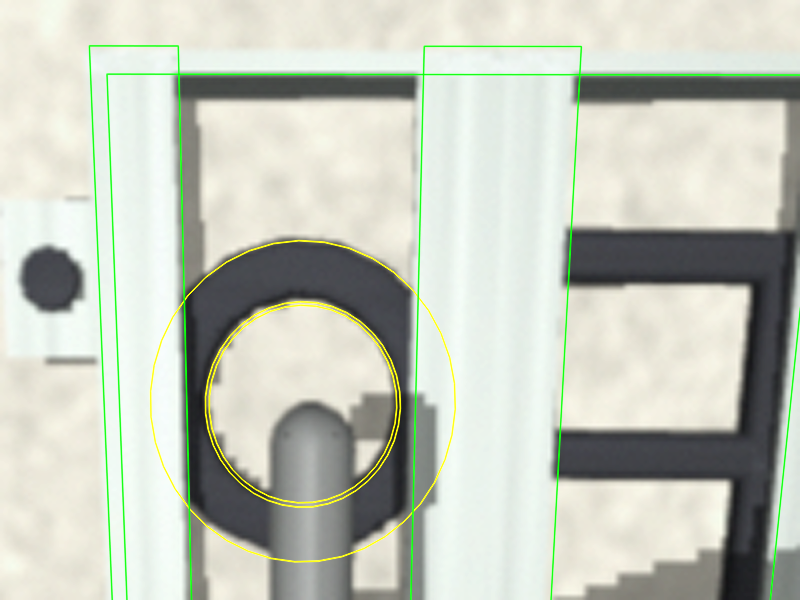

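{"name": "apply_moves", "arguments": {
  "motion": [
    [[0,0,0,0.012,0,0,0],[0,0,0,0.014,0,0,0],[0,0,0,0.014,0,0,0],[0,0,0,0.01,0,0,0],[0,0,0,0.007,0,0,0],[0,0,0,0.005,0,0,0],[0,0,0,0.0015,0,0,0],[0,0,0,0,0,0,0]]
  ]
}}

```text
clock: 12.85
ee_pos: [566.5, 213.2, 56.6]
tool_rot: [-3.142, 0.0, -0.024]
wrist_force: [-0.1, -0.1, -1.6]
opening: 0.22
```

```bash
python3 - <<'E'
from h import *
s=telemetry.sense(); 
for k in ("clock","ee_pos","tool_rot","wrist_force","opening"): print(k,np.round(s[k],4))
im=viewer.read_camera("wrist"); K,C=cam("wrist",s); np.save("w9C.npy",C)
cv2.imwrite("pics/w9.png",im[:,:,::-1])
cv2.imwrite(f"pics/scene9.png",cv2.resize(viewer.read_camera("scene")[220:370,320:520,::-1],None,fx=4,fy=4))
E
```

```text
clock 12.85
ee_pos [566.4708 213.1948  56.6329]
tool_rot [-3.1415e+00  4.0000e-04 -2.3900e-02]
wrist_force [-0.0733 -0.1194 -1.6429]
opening 0.22
```

View pics/w9.png

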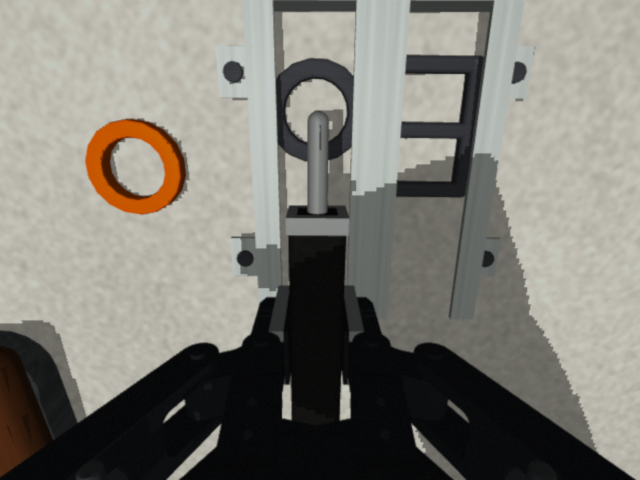

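View pics/scene9.png

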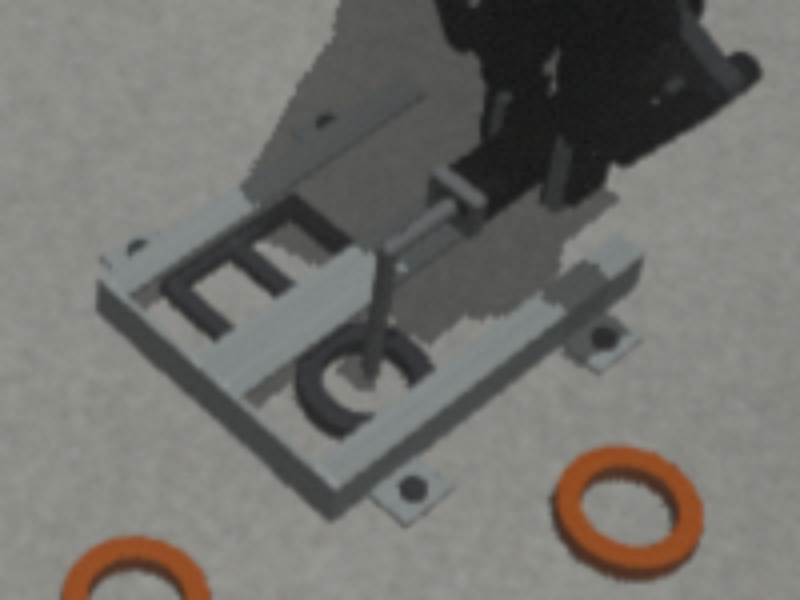

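{"name": "apply_moves", "arguments": {
  "motion": [
    [[0,0,0,0.002,0,0,0],[0,0,0,0.0015,0,0,0],[0,0,0,0,0,0,0]]
  ]
}}

```text
clock: 13.32
ee_pos: [566.1, 213.0, 52.7]
tool_rot: [3.141, 0.001, -0.024]
wrist_force: [-0.3, -0.1, -1.5]
opening: 0.221
```

{"name": "apply_moves", "arguments": {
  "motion": [
    [[0,-0.004,0,0,0,0,0],[0,-0.005,0,0,0,0,0],[0,-0.005,0,0,0,0,0],[0,-0.006,0,0,0,0,0],[0,-0.01,0,0,0,0,0],[0,-0.01,0,0,0,0,0],[0,-0.01,0,0,0,0,0],[0,-0.01,0,0,0,0,0]]
  ]
}}

```text
clock: 14.32
ee_pos: [505.5, 214.6, 53.0]
tool_rot: [3.141, 0.001, -0.024]
wrist_force: [0.6, 0.5, -1.2]
opening: 0.223
```

```bash
python3 - <<'E'
from h import *
s=telemetry.sense(); 
for k in ("clock","ee_pos","tool_rot","wrist_force","opening"): print(k,np.round(s[k],4))
im=viewer.read_camera("wrist"); K,C=cam("wrist",s)
cv2.imwrite("pics/w10.png",im[:,:,::-1])
E
```

```text
clock 14.325
ee_pos [505.5458 214.5556  53.023 ]
tool_rot [ 3.1414e+00  8.0000e-04 -2.3800e-02]
wrist_force [ 0.6282  0.5344 -1.1928]
opening 0.2232
```

View pics/w10.png

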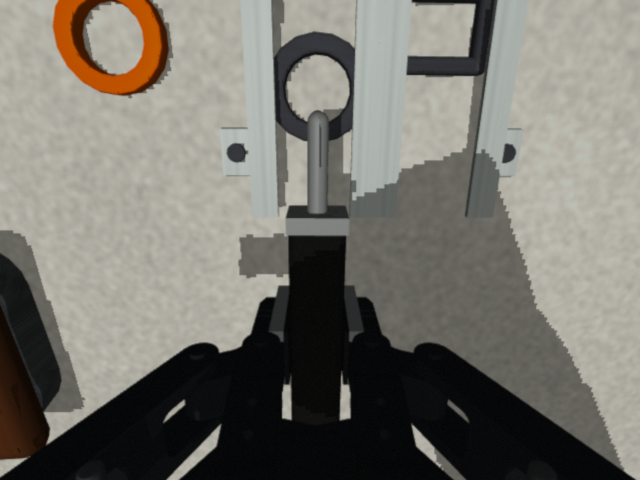

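{"name": "apply_moves", "arguments": {
  "motion": [
    [[0,-0.01,0,0,0,0,0],[0,-0.012,0,0,0,0,0],[0,-0.012,0,0,0,0,0],[0,-0.012,0,0,0,0,0],[0,-0.012,0,0,0,0,0],[0,-0.012,0,0,0,0,0],[0,-0.01,0,0,0,0,0]]
  ]
}}

```text
clock: 15.25
ee_pos: [425.5, 216.4, 53.0]
tool_rot: [3.141, 0.001, -0.024]
wrist_force: [0.5, -0.7, -2.1]
opening: 0.222
```

{"name": "apply_moves", "arguments": {
  "motion": [
    [[0,-0.01,0,0,0,0,0],[0,-0.01,0,0,0,0,0],[0,-0.008,0,0,0,0,0],[0,-0.006,0,0,0,0,0],[0,-0.003,0,0,0,0,0],[0,0,0,0,0,0,0]]
  ]
}}

```text
clock: 16.0
ee_pos: [389.1, 217.3, 53.0]
tool_rot: [3.141, 0.001, -0.024]
wrist_force: [0.5, 0.2, -0.7]
opening: 0.216
```

```bash
python3 - <<'E'
from h import *
s=telemetry.sense(); 
for k in ("clock","ee_pos","tool_rot","wrist_force","opening"): print(k,np.round(s[k],4))
im=viewer.read_camera("wrist"); K,C=cam("wrist",s)
cv2.imwrite("pics/w11.png",im[:,:,::-1])
E
```

```text
clock 16.0
ee_pos [389.1435 217.3223  53.0153]
tool_rot [ 3.1414e+00  1.1000e-03 -2.3800e-02]
wrist_force [ 0.453   0.1534 -0.7122]
opening 0.2159
```

View pics/w11.png

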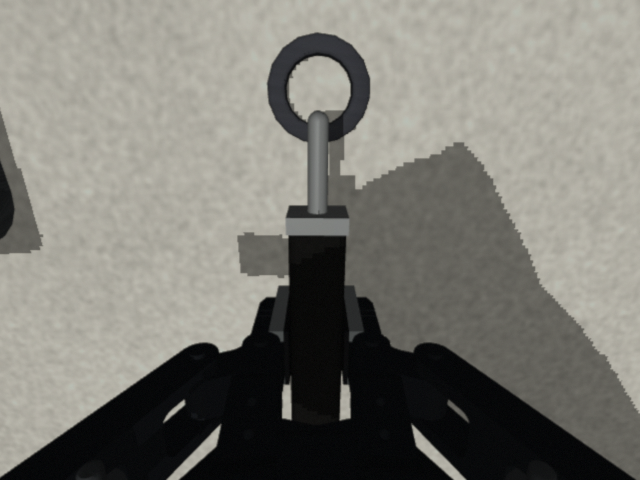

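{"name": "apply_moves", "arguments": {
  "motion": [
    [[0,0.004,0,0,0,0,0],[0,0.005,0,0,0,0,0],[0,0,0,0,0,0,0],[0,0,0,-0.01,0,0,0],[0,0,0,-0.02,0,0,0],[0,0,0,-0.03,0,0,0],[0,0,0,-0.03,0,0,0],[0,0,0,-0.022,0,0,0]]
  ]
}}

```text
clock: 17.05
ee_pos: [398.7, 217.3, 167.1]
tool_rot: [-3.141, -0.001, -0.024]
wrist_force: [0.8, -0.1, -0.9]
opening: 0.22
```

```bash
python3 - <<'E'
from h import *
s=telemetry.sense(); 
for k in ("clock","ee_pos","tool_rot","wrist_force","opening"): print(k,np.round(s[k],4))
im=viewer.read_camera("wrist"); K,C=cam("wrist",s)
cv2.imwrite("pics/w12.png",im[:,:,::-1])
plan(down(605,-131.7,165,-.324),14,0)
E
```

```text
clock 17.05
ee_pos [398.7005 217.317  167.1234]
tool_rot [-3.1407e+00 -8.0000e-04 -2.3800e-02]
wrist_force [ 0.8133 -0.0751 -0.9201]
opening 0.2198
28.955734811490107 mm/row
[0, 0.0152, 0.0246, 0.0003, -0.0003, -0.0003, 0.0214],
[0, 0.0157, 0.0243, 0.0003, -0.0003, -0.0003, 0.0214],
[0, 0.0163, 0.024, 0.0003, -0.0003, -0.0003, 0.0214],
[0, 0.0168, 0.0236, 0.0003, -0.0003, -0.0003, 0.0214],
[0, 0.0173, 0.0232, 0.0003, -0.0003, -0.0003, 0.0214],
[0, 0.0178, 0.0229, 0.0003, -0.0003, -0.0003, 0.0214],
[0, 0.0183, 0.0225, 0.0003, -0.0003, -0.0003, 0.0214],
[0, 0.0187, 0.0221, 0.0003, -0.0003, -0.0003, 0.0214],
[0, 0.0192, 0.0217, 0.0003, -0.0003, -0.0003, 0.0214],
[0, 0.0197, 0.0213, 0.0003, -0.0003, -0.0003, 0.0214],
[0, 0.0201, 0.0208, 0.0003, -0.0003, -0.0003, 0.0214],
[0, 0.0206, 0.0204, 0.0003, -0.0003, -0.0003, 0.0214],
[0, 0.021, 0.0199, 0.0003, -0.0003, -0.0003, 0.0214],
[0, 0.0214, 0.0195, 0.0003, -0.0003, -0.0003, 0.0214],
```

View pics/w12.png

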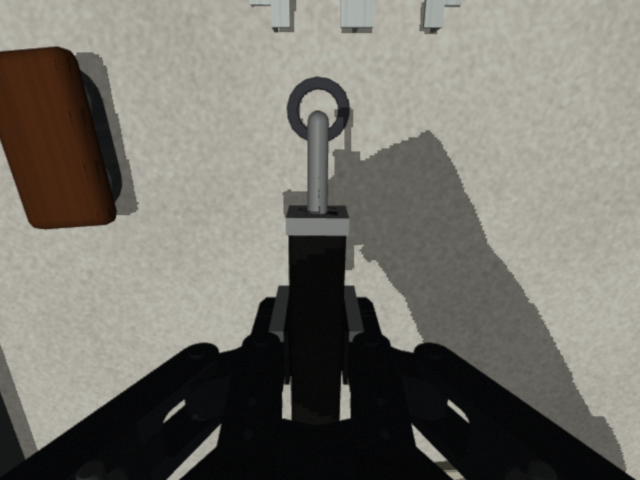

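{"name": "apply_moves", "arguments": {
  "motion": [
    [[0,0.0152,0.0246,0.0003,0,0,0.0214],[0,0.0157,0.0243,0.0003,0,0,0.0214],[0,0.0163,0.024,0.0003,0,0,0.0214],[0,0.0168,0.0236,0.0003,0,0,0.0214],[0,0.0173,0.0232,0.0003,0,0,0.0214],[0,0.0178,0.0229,0.0003,0,0,0.0214],[0,0.0183,0.0225,0.0003,0,0,0.0214]]
  ]
}}

```text
clock: 17.98
ee_pos: [501.0, 41.3, 162.7]
tool_rot: [3.141, 0.001, -0.174]
wrist_force: [-0.1, 0.2, -1.2]
opening: 0.223
```

{"name": "apply_moves", "arguments": {
  "motion": [
    [[0,0.0187,0.022,0.0003,0,0,0.0214],[0,0.0192,0.0217,0.0003,0,0,0.0214],[0,0.0197,0.0213,0.0003,0,0,0.0214],[0,0.02,0.0208,0.0003,0,0,0.0214],[0,0.0206,0.0204,0.0003,0,0,0.0214],[0,0.021,0.02,0.0003,0,0,0.0214],[0,0.0214,0.0195,0.0003,0,0,0.0214],[0,0,0,0,0,0,0]]
  ]
}}

```text
clock: 18.98
ee_pos: [603.6, -134.5, 159.9]
tool_rot: [3.141, 0.001, -0.326]
wrist_force: [-0.3, -0.1, -1.3]
opening: 0.225
```

{"name": "apply_moves", "arguments": {
  "motion": [
    [[0,0,0,0,0,0,0],[0,0,0,0,0,0,0]]
  ]
}}

```text
clock: 19.23
ee_pos: [602.8, -131.9, 160.7]
tool_rot: [3.141, 0.001, -0.322]
wrist_force: [-0.8, 0.6, -1.2]
opening: 0.222
```

```bash
python3 - <<'E'
from h import *
s=telemetry.sense(); 
for k in ("clock","ee_pos","tool_rot","wrist_force","opening"): print(k,np.round(s[k],4))
im=viewer.read_camera("wrist"); K,C=cam("wrist",s)
cv2.imwrite("pics/w13.png",im[:,:,::-1])
plan(down(605,-131.9,130.9,-.324),3,0)
E
```

```text
clock 19.225
ee_pos [ 602.8254 -131.8947  160.6703]
tool_rot [ 3.1413e+00  1.5000e-03 -3.2240e-01]
wrist_force [-0.8035  0.5692 -1.2041]
opening 0.2218
9.97885585647767 mm/row
[0, 0.0007, -0.0002, 0.01, 0.0001, 0.0004, 0.0005],
[0, 0.0007, -0.0002, 0.01, 0.0001, 0.0004, 0.0005],
[0, 0.0007, -0.0002, 0.01, 0.0001, 0.0004, 0.0005],
```

View pics/w13.png

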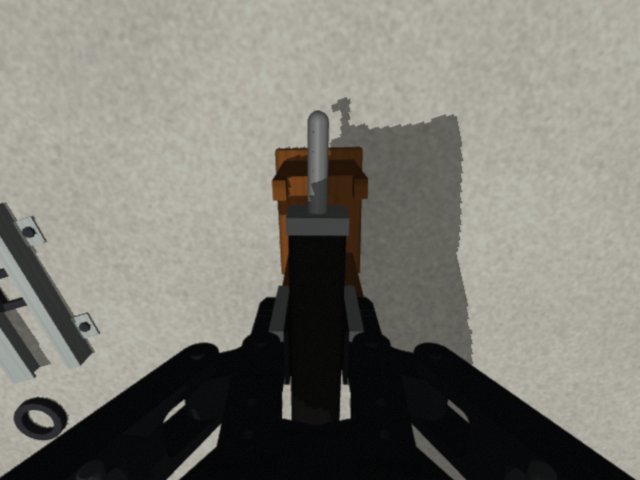

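Above the rest, pick unchanged in the grip (tip at px 317,112), ring out beside the track. Descending to just above the seat.

{"name": "apply_moves", "arguments": {
  "motion": [
    [[0,0.0007,0,0.015,0,0.0004,0.0005],[0,0.0007,0,0.015,0,0.0004,0.0005],[0,0.0007,0,0,0,0.0004,0.0005],[0,0,0,0,0,0,0],[0,0,0,0,0,0,0]]
  ]
}}

```text
clock: 19.9
ee_pos: [605.7, -133.6, 131.2]
tool_rot: [3.141, -0.001, -0.325]
wrist_force: [-0.3, 0.1, -1.6]
opening: 0.222
```

```bash
python3 - <<'E'
from h import *
s=telemetry.sense(); 
for k in ("clock","ee_pos","tool_rot","wrist_force","opening"): print(k,np.round(s[k],4))
im=viewer.read_camera("wrist"); K,C=cam("wrist",s)
cv2.imwrite("pics/w14.png",np.hstack([im[90:320,200:440,::-1],cv2.imread("pics/w7.png")[90:320,200:440]]))
plan(down(605,-131.9,73,-.324),6,0)
E
```

```text
clock 19.9
ee_pos [ 605.7016 -133.5584  131.1971]
tool_rot [ 3.1413e+00 -1.4000e-03 -3.2510e-01]
wrist_force [-0.3086  0.0989 -1.6009]
opening 0.2215
9.718037813087527 mm/row
[0, -0.0002, -0.0002, 0.0097, 0.0001, -0.0003, -0.0002],
[0, -0.0002, -0.0002, 0.0097, 0.0001, -0.0003, -0.0002],
[0, -0.0002, -0.0002, 0.0097, 0.0001, -0.0003, -0.0002],
[0, -0.0002, -0.0002, 0.0097, 0.0001, -0.0003, -0.0002],
[0, -0.0002, -0.0002, 0.0097, 0.0001, -0.0003, -0.0002],
[0, -0.0002, -0.0002, 0.0097, 0.0001, -0.0003, -0.0002],
```

View pics/w14.png

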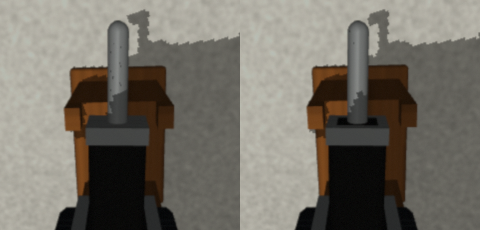

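{"name": "apply_moves", "arguments": {
  "motion": [
    [[0,-0.0002,-0.0002,0.012,0,0,0],[0,-0.0002,-0.0002,0.014,0,0,0],[0,-0.0002,-0.0002,0.014,0,0,0],[0,-0.0002,-0.0002,0.01,0,0,0],[0,-0.0002,-0.0002,0.005,0,0,0],[0,-0.0002,-0.0002,0.003,0,0,0],[0,0,0,0,0,0,0],[0,0,0,0,0,0,0]]
  ]
}}

```text
clock: 20.95
ee_pos: [605.0, -132.0, 73.2]
tool_rot: [3.141, -0.001, -0.325]
wrist_force: [0.4, -0.0, -1.1]
opening: 0.221
```

```bash
python3 - <<'E'
from h import *
s=telemetry.sense(); 
for k in ("clock","ee_pos","tool_rot","wrist_force","opening"): print(k,np.round(s[k],4))
im=viewer.read_camera("wrist")
cv2.imwrite("pics/w15.png",np.hstack([im[90:420,170:470,::-1],cv2.imread("pics/w6.png")[90:420,170:470]]))
E
```

```text
clock 20.95
ee_pos [ 604.9534 -132.0329   73.2363]
tool_rot [ 3.1413e+00 -1.5000e-03 -3.2500e-01]
wrist_force [ 0.3729 -0.0016 -1.1498]
opening 0.2211
```

View pics/w15.png

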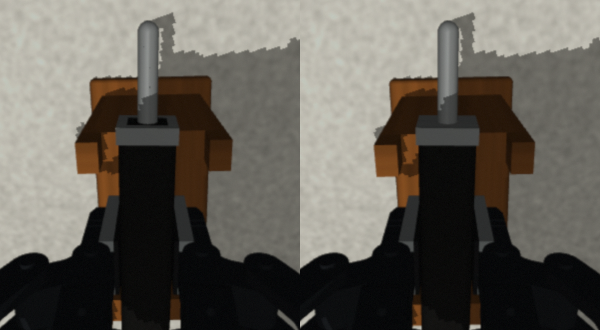

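Pose matches the original; 2.5 mm more until it seats, then open.

{"name": "apply_moves", "arguments": {
  "motion": [
    [[0,0,0,0.0015,0,0,0],[0,0,0,0.001,0,0,0],[0,0,0,0,0,0,0],[0,0,0,0,0,0,0]]
  ]
}}

```text
clock: 21.5
ee_pos: [604.6, -132.0, 70.4]
tool_rot: [3.141, -0.001, -0.325]
wrist_force: [-0.1, -0.5, 0.3]
opening: 0.222
```

{"name": "apply_moves", "arguments": {
  "motion": [
    [[30,0,0,0,0,0,0],[50,0,0,0,0,0,0],[100,0,0,0,0,0,0],[100,0,0,0,0,0,0],[100,0,0,0,0,0,0],[100,0,0,0,0,0,0],[100,0,0,0,0,0,0]]
  ]
}}

```text
clock: 22.38
ee_pos: [604.5, -131.9, 70.2]
tool_rot: [3.141, -0.0, -0.325]
wrist_force: [0.6, 0.3, -0.3]
opening: 1.0
```

```bash
python3 - <<'E'
from h import *
s=telemetry.sense(); 
for k in ("clock","ee_pos","tool_rot","wrist_force","opening"): print(k,np.round(s[k],4))
im=viewer.read_camera("wrist")
cv2.imwrite("pics/w16.png",np.hstack([im[90:420,170:470,::-1],cv2.imread("pics/w5.png")[90:420,170:470]]))
E
```

```text
clock 22.375
ee_pos [ 604.5468 -131.9472   70.1657]
tool_rot [ 3.1411e+00 -4.0000e-04 -3.2510e-01]
wrist_force [ 0.5543  0.3146 -0.3206]
opening 1.0001
```

View pics/w16.png

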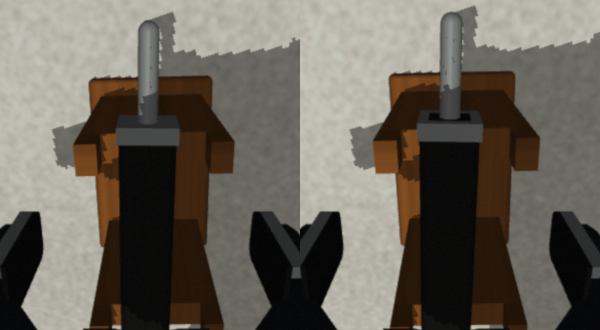

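Pick lies level between the ears. Retreat straight up.

{"name": "apply_moves", "arguments": {
  "motion": [
    [[100,0,0,-0.015,0,0,0],[100,0,0,-0.03,0,0,0],[100,0,0,-0.04,0,0,0],[100,0,0,-0.04,0,0,0],[100,0,0,-0.025,0,0,0],[100,-0.03,0,-0.02,0,0,0],[100,-0.04,0,0,0,0,0],[100,0,0,0,0,0,0]]
  ]
}}

```text
clock: 23.42
ee_pos: [535.7, -108.7, 241.7]
tool_rot: [3.141, -0.0, -0.325]
wrist_force: [1.1, -1.0, -0.0]
opening: 1.0
```

{"name": "apply_moves", "arguments": {
  "motion": [
    [[100,-0.05,0,0,0,0,0],[100,-0.05,0,0,0,0,0],[100,-0.05,0,0,0,0,0],[100,0,0,0,0,0,0],[100,0,0,0,0,0,0],[100,0,0,0,0,0,0]]
  ]
}}

```text
clock: 24.18
ee_pos: [397.8, -62.0, 240.6]
tool_rot: [3.141, -0.002, -0.325]
wrist_force: [0.3, -0.7, -0.1]
opening: 0.998
```

```bash
python3 - <<'E'
from h import *
s=telemetry.sense(); 
for k in ("clock","ee_pos","tool_rot","wrist_force","opening"): print(k,np.round(s[k],4))
for n in("top","scene"):
    im=viewer.read_camera(n); cv2.imwrite(f"pics/{n}17.png",im[:,:,::-1])
    print(n,[(round(d["p"],2),np.round(d["box"],1)) for d in spotter.recognise("ring_center",n)])
a=cv2.imread("pics/top17.png")[140:400,140:500]; cv2.imwrite("pics/top17c.png",cv2.resize(a,None,fx=2.2,fy=2.2,interpolation=cv2.INTER_CUBIC))
E
```

```text
clock 24.175
ee_pos [397.7573 -62.0268 240.5814]
tool_rot [ 3.1414e+00 -2.0000e-03 -3.2530e-01]
wrist_force [ 0.2658 -0.6559 -0.1136]
opening 0.9982
top [(0.71, array([164.7, 254.5, 193.4, 284.4])), (0.58, array([216.8, 335.6, 245.5, 364.2])), (0.56, array([212.2, 167.7, 238.2, 198.6])), (0.27, array([422.6, 227.2, 456.3, 312.1]))]
scene [(0.98, array([332.2, 351.2, 372.8, 387.7])), (0.93, array([470.3, 244.7, 503.2, 270.6])), (0.64, array([458.3, 329.9, 496.2, 364.3])), (0.3, array([252.3, 130.3, 321.2, 209.2]))]
```

View pics/top17c.png

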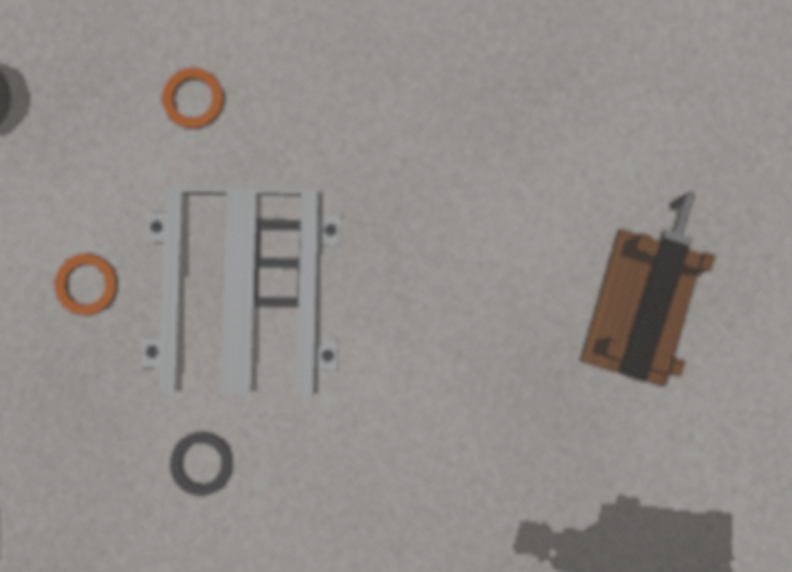

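View pics/scene17.png

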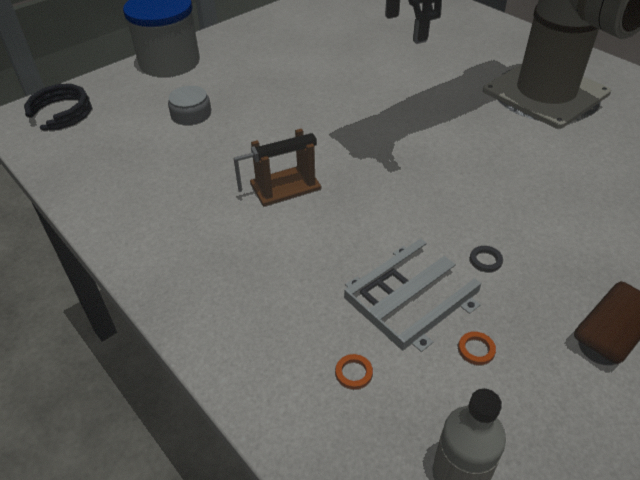

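All as required: the ring lies flat and clear at crop px (202,463), the buckle has not moved, and the pick looks the same as at the start.

```bash
python3 -c "
from cell import ctrl
print(ctrl.sign_off())"
```

```text
the job is handed in; nothing more can be done
None
```

The ring is out of its channel and flat on the table, and the pick is back in its rest. I handed the job in at about 24 s, well under the 58 s limit.

**What I did:** I gripped the pick by its handle and lowered the hook into the ring's hole, with the tip about 2–3 mm above the table. I then dragged the ring out of the open end, lifted the hook clear, and laid the pick back where it had been. The fingers never came near the ring.

**Last checks (top, scene and wrist pictures):**
- **Ring:** it lies roughly 25 mm clear of the track's open end.
- **Buckle and orange rings:** they show no movement.
- **Pick:** it sits between the rest's ears at the same pixel position as at the start, and the arm is well away from everything.
- **Forces:** the wrist force never read above about 6 N.

**What went wrong or disagreed:**
- **Wrist joint limit:** my first approach ran the last joint into its range limit and stopped short of the target. I turned the wrist a full turn the other way, at the cost of about 3 s.
- **Camera agreement:** the top and wrist cameras differed by 2–3 mm and about 0.02–0.03 rad. I used the wrist view for the close work.

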